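# Rewind the labeller's ribbon cassette and take it out

### The job

Take the crank of the ribbon rewinder by its black upright handle and wind it clockwise, seen from above, steadily and without wrenching its handle inward or outward, until the drag suddenly lets go, and stop there, within half a turn of that. Only then lift the black cassette out of the rewinder by its rib and lay it flat, rib up, inside the black tray. Leave the things standing round about where they are.

Things in the scene. Friction and masses are not known exactly. Their poses are not given: they have to be found in the camera images.
- rewinder: ribbon rewinder, a fixed grey plastic case 130 (x) by 250 (y) by 60 mm high, origin at the centre of its underside on the worktop. The half at +y carries the crank on its top (60 mm high); the half at -y holds the cassette in an open pocket (rim 55 mm high)
- crank_axis (a point): point on the crank's upright turning axis, 68 mm above the worktop, over the middle of the rewinder's +y half. The drag is dry friction, roughly 6 to 12 N at the handle while it moves, easing off a little along the way, and does not turn the crank back (at rest less is felt); somewhere between 1 and 2 turns from the start (not known beforehand) it drops within some 30 degrees to under 1 N, and nothing else shows it. A hard stop lies more than half a turn beyond that
- grip_mid (a point): middle of the crank's black upright round handle, 20 mm in diameter and 36 mm tall, its foot 82 and its top 118 mm above the worktop, this point at 102 mm, 45 mm from the crank's axis; its pin sits in a sprung block that gives 1 mm per 8 N inward or outward along the arm, and 3 mm either way is wrenching it; it spins freely on its pin, so it can be held fast while the crank goes round
- cassette: closed black ribbon cassette, loose, 60 (x) by 84 (y) by 22 mm high, 0.16 kg, origin at the centre of its underside; on its top a rib to hold it by, 14 mm thick (x), 50 mm long (y) and 25 mm tall, its top 47 mm above the origin
- pocket (a point): centre of the floor of the pocket in the rewinder, 42 mm above the worktop; the pocket is 66 by 90 mm and 13 mm deep, the cassette lies in it with 3 mm to spare on each side and its axes along the rewinder's
- tray: shallow black serving tray, 126 (x) by 211 (y) by 21 mm, loose, origin at the centre of its underside; rim all round with sloping sides, flat floor about 85 by 168 mm, 3 to 7 mm above the worktop
- mug: white mug, 91 mm tall, bystander; origin at the centre of its underside
- tape_roll: roll of masking tape lying flat, 98 mm across, 25 mm high, bystander
- spice_jar: spice jar with green cap, 106 mm tall, bystander behind the rewinder
- spice_jar_b: second spice jar with green cap, 106 mm tall, bystander behind the rewinder
- jar: small jar with black lid, 63 mm across, 94 mm tall, bystander behind and between rewinder and tray
- tea_box: carton of tea, 71 by 117 by 64 mm, bystander
Mind the look-alikes: they are no part of the job. What is shaped like the cassette but orange or turquoise is not meant.

How it is judged:
By the outcome, as a careful person would: the job done as asked, in the order asked, and still so for the second after the job is handed in, with the robot touching nothing.
It also fails if it takes over 72 s, if anything falls off the work surface, if the arm or the gripper's body presses on something with over 40 N, if the wrist force passes 120 N, or if a joint passes its speed limit or range.

### The arm

A 7-joint arm with a two-finger parallel gripper is mounted at the origin on a cart in front of the work surface, level with it; the furniture and walls round the work are solid. World frame = base frame: x ahead of the robot, y to its left, z up, the work surface at z = 0. Lengths are in m, angles in rad, forces in N, time in s.
With the tool pointing down it reaches from about 0.425 to 0.875 m from the base axis. Payload 4.7 kg.
Tool frame: the origin (TCP) lies where the fingers leave the gripper's body, on its centre line; the fingertips stand 70 mm ahead of it and the grasp point (between the pads) lies 51 mm ahead of it; z points along the fingers, y is the line along which they close (so a half turn about z gives the same grasp; the last joint's range is limited). The gripper opens to 87 mm and grips with 3 to 60 N. Pads are 19 mm wide; open, the fingers measure 117 mm over their backs; the gripper's body (75 mm by 190 mm) begins 51 mm behind the grasp point.
Start: joints at [1.273, 0.321, -0.07, 1.45, 0.023, 1.371, -0.057], TCP at [0.199, -0.619, 0.292] pointing down, gripper open.
Joint ranges: [-2.86, 2.86], [-0.3, 2.09], [-1.38, 1.24], [0.06, 2.45], [-1.56, 4.7], [0.09, 2.05], [-2.69, 2.69]. Speed limits (rad/s): [2.57, 2.57, 3.14, 3.14, 3.14, 3.14, 3.14].

### API

Orientations are given as a rotation vector (axis times angle).
In Python, from bench import ctrl gives the robot as it stands.
- The arm moves only by the tool drive_tool, never from a script. Its argument "motion" is a list of rows, each a list of 3 entries, a list of its own where there are three numbers: the shift along the tool's x, y, z in cm, then the turn, a rotation vector about the tool's x, y, z in degrees, then the opening, from -1 (shut) to 1 (fully open). In form: [[[x, y, z], [ax, ay, az], claw], ...]. A call has 1 to 12 rows; each row shifts and turns the commanded pose from where the row before left it, along the tool's axes as they then stand; what a row does not reach is not made up. A row lasts 1/8 s, in which the tool goes at most 62.5 mm and 10.7 degrees, less where a joint would pass 70% of its speed; a pose out of reach is approached as far as the arm can. A call with a gripper value outside its range is refused whole. The fingers move at their own pace and stop on an object; "force" is the grip in N (left out, the last holds). Time passes only in rows, so rows that do not move let the fingers close. It gives the time, the measured TCP pose, the force, the opening and the grip force at its end, in the units of the state.
- ctrl.get_state(): the state, without advancing time (a new reading comes with each control period).
- ctrl.get_image(name): name is "scene" or "top" or "wrist"; returns the picture (400x640x3 uint8, red, green, blue); there is no depth.
- ctrl.calibration(name): a dict with "K" (3x3 intrinsics, pixels), "origin" and "attitude" of the camera in the world; the wrist camera has in their place "tool_from_camera" (4x4, takes a point from camera to tool coordinates, whose origin is the TCP and whose axes are the flange's). Camera axes: x right, y up, looking along -z (the intrinsics and any distortion apply to the point x, -y, -z); pixel columns grow to the right and rows downward; lengths in m; the calibration is good to about 2 mm. A picture is of the moment at which its call begins: read the wrist's pose just before it. calibration takes no time and is no camera call.
- ctrl.close_job(): hands the job in; it is judged then, once.
The state is a dict: "time": time; "joint_positions": joint angles; "qd": joint speeds; "joint_torque": joint torques, N m; "position": TCP position; "tool_rot": TCP orientation; "ft_force": force on the tool from outside, world axes, zero at the start; "torque": the same for the moment, N m; "grip_width": opening from 0.0 (shut) to 1.0 (fully open); "grip_force": force on a finger pad.
Only numpy, scipy, OpenCV 4.12 (cv2) and the standard library are available. Lean on these libraries where they do the work, as an engineer would, in place of code of your own. Each camera call takes 0.05 s, during which the arm holds its last target. There are 200 camera calls.

## Working session

There is one attempt and no reset: what is moved stays moved. The work goes in short steps, Python scripts to look and compute and a tool call to move; the robot and the scene stay as the last step left them, time stands still between calls to the robot, and variables do not carry over. Pictures are saved under pics/ and viewed, at most 10 in all, crops included, and the job is handed in when it is done.

Besides the shell and the picture viewer there is one more tool, called after "Request:" in YAML: its name, and indented under it one key for each argument. drive_tool: Moves the arm, as the interface text tells. Its arguments: {"type":"object","properties":{"motion":{"type":"array","items":{"type":"array"}},"force":{"type":"number"}},"required":["motion"]}

```bash
mkdir -p pics; ls
python3 - <<'E'
from bench import ctrl
import cv2,numpy as np
np.set_printoptions(precision=4,suppress=True)
s=ctrl.get_state();print(s)
for n in("scene","top","wrist"):
    cv2.imwrite(f"pics/{n}0.png",ctrl.get_image(n)[:,:,::-1]);print(n,ctrl.calibration(n))
E
```

```text
pics
{'time': 0.0, 'joint_positions': array([ 1.2731,  0.3218, -0.0701,  1.4517,  0.0226,  1.3708, -0.0569]), 'qd': array([-0.0003,  0.    , -0.0001,  0.0007, -0.0018, -0.0013, -0.0013]), 'joint_torque': array([ -0.    , -49.1287,  -0.4037, -31.2526,  -0.0639,   0.0439,
         0.0002]), 'position': array([ 0.1992, -0.6183,  0.2912]), 'tool_rot': array([-3.1017, -0.4875,  0.0006]), 'ft_force': array([ 0.3769, -0.0825,  0.1759]), 'torque': array([0.0011, 0.0076, 0.0372]), 'grip_force': 0.0, 'grip_width': 1.0012420964245325}
scene {'K': array([[456.9424,   0.    , 319.0737],
       [  0.    , 456.9424, 193.6731],
       [  0.    ,   0.    ,   1.    ]]), 'origin': array([-0.0931,  0.902 ,  0.8076]), 'attitude': array([ 0.416 , -1.2267, -2.2452])}
top {'K': array([[446.2905,   0.    , 316.2257],
       [  0.    , 446.2905, 199.3081],
       [  0.    ,   0.    ,   1.    ]]), 'origin': array([0.3868, 0.0285, 1.5768]), 'attitude': array([ 0.0995, -0.1276, -1.5905])}
wrist {'K': array([[286.8116,   0.    , 315.1554],
       [  0.    , 286.8116, 198.9935],
       [  0.    ,   0.    ,   1.    ]]), 'tool_from_camera': array([[-0.0004,  0.9534,  0.3018,  0.0829],
       [ 1.    ,  0.0005, -0.0002,  0.0001],
       [-0.0003,  0.3018, -0.9534, -0.0928],
       [ 0.    ,  0.    ,  0.    ,  1.    ]])}
```

View pics/top0.png

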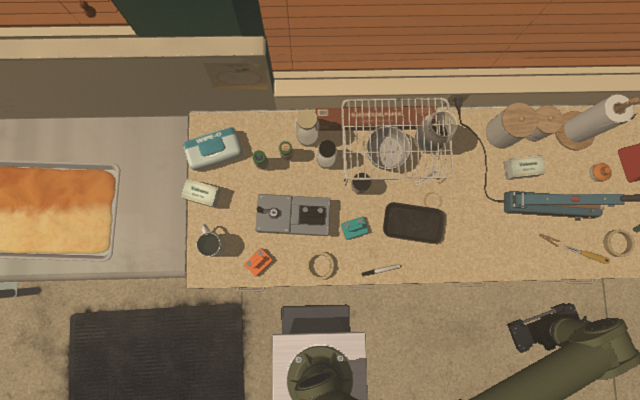

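View pics/scene0.png

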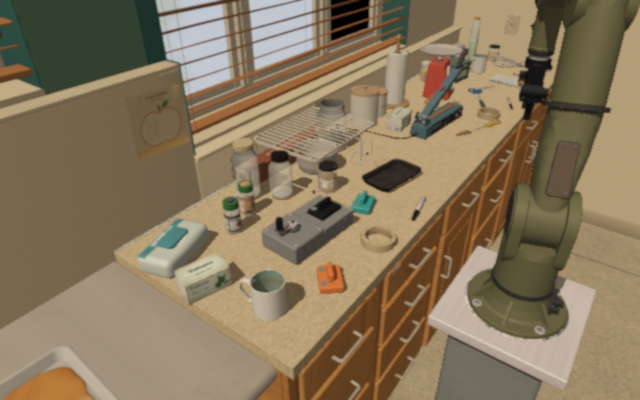

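The top view shows the grey rewinder at about (294,214), with its crank knob near (273,211) and the black cassette in the pocket near (313,214). The black tray is at (415,223). The look-alikes are the orange piece at (259,262) and the turquoise one at (355,228), both lying on the counter. The black one in the pocket fits the description. I'll confirm it in an enlarged crop.

```bash
cat > h.py <<'E'
from bench import ctrl
import cv2,numpy as np
from scipy.spatial.transform import Rotation as R
np.set_printoptions(precision=4,suppress=True)
def cam(n,s=None):
    c=ctrl.calibration(n)
    if n=="wrist":
        s=s or ctrl.get_state();T=np.eye(4);T[:3,:3]=R.from_rotvec(s["tool_rot"]).as_matrix();T[:3,3]=s["position"]
        T=T@c["tool_from_camera"];return c["K"],T[:3,3],T[:3,:3]
    return c["K"],c["origin"],R.from_rotvec(c["attitude"]).as_matrix()
def ray(C,uv):
    K,o,A=C;d=np.linalg.inv(K)@[uv[0],uv[1],1];return o,A@(d*[1,-1,-1])
def at(C,uv,z):
    o,d=ray(C,uv);return o+d*(z-o[2])/d[2]
def proj(C,p):
    K,o,A=C;q=(A.T@(np.atleast_2d(p)-o).T).T*[1,-1,-1];q=q@K.T;return q[:,:2]/q[:,2:]
def crop(n,x0,y0,w,h,k,src,out):
    im=cv2.imread(src)[y0:y0+h,x0:x0+w];cv2.imwrite(out,cv2.resize(im,None,fx=k,fy=k,interpolation=cv2.INTER_CUBIC))
E
python3 - <<'E'
from h import *
a=cv2.imread("pics/top0.png")[185:250,245:455];b=cv2.imread("pics/scene0.png")[150:260,255:430]
a=cv2.resize(a,(798,247),interpolation=cv2.INTER_CUBIC);b=cv2.resize(b,(525,330),interpolation=cv2.INTER_CUBIC)
o=np.zeros((580,798,3),np.uint8);o[:247]=a;o[250:580,:525]=b;cv2.imwrite("pics/crop1.png",o)
C=cam("top")
for uv,z in[((257,195),.06),((330,197),.06),((329,235),.06),((257,233),.06),((273,211),.118),((313,214),.08),((415,223),.02),((259,262),.03),((355,228),.03)]:print(uv,at(C,uv,z))
E
```

```text
(257, 195) [0.6259 0.2016 0.06  ]
(330, 197) [ 0.6136 -0.0488  0.06  ]
(329, 235) [ 0.4832 -0.0417  0.06  ]
(257, 233) [0.4955 0.2023 0.06  ]
(273, 211) [0.5624 0.1428 0.118 ]
(313, 214) [0.5539 0.0112 0.08  ]
(415, 223) [ 0.5209 -0.3468  0.02  ]
(259, 262) [0.3982 0.1994 0.03  ]
(355, 228) [ 0.5073 -0.1342  0.03  ]
```

View pics/crop1.png

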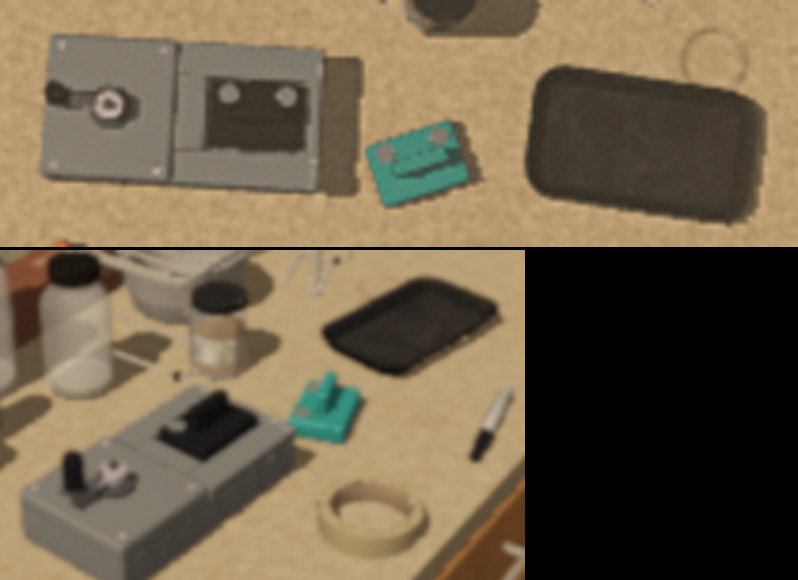

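The crop confirms it: the black cassette lies in the rewinder's pocket and the black handle stands near top px (260,209), with the hub near (273,212). Now I'll move over the rewinder for a close wrist view.

Request:
drive_tool:
  motion:
    - [[3.5,-3.7,0],[0,0,0],1]
    - [[3.7,-3.9,0],[0,0,0],1]
    - [[3.7,-3.9,0],[0,0,0],1]
    - [[3.7,-3.9,0],[0,0,0],1]
    - [[3.7,-3.9,0],[0,0,0],1]
    - [[3.7,-3.9,0],[0,0,0],1]
    - [[3.7,-3.9,0],[0,0,0],1]
    - [[3.7,-3.9,0],[0,0,0],1]
    - [[3.7,-3.9,0],[0,0,0],1]
    - [[3.7,-3.9,0],[0,0,0],1]
    - [[3.7,-3.9,0],[0,0,0],1]
    - [[3.7,-3.9,0],[0,0,0],1]

```text
time: 1.65
position: [0.4774, -0.038, 0.2922]
tool_rot: [3.103, 0.487, 0.0]
ft_force: [0.0, 0.3, -0.2]
grip_width: 1.002
grip_force: 0.0
```

Request:
drive_tool:
  motion:
    - [[3.7,-3.9,0],[0,0,0],1]
    - [[3.7,-3.9,0],[0,0,0],1]
    - [[3.7,-3.9,0],[0,0,0],1]
    - [[0,0,0],[0,0,-10],1]
    - [[0,0,0],[0,0,-10],1]
    - [[0,0,0],[0,0,-10],1]
    - [[0,0,0],[0,0,-10],1]
    - [[0,0,0],[0,0,-10],1]
    - [[0,0,0],[0,0,-10],1]
    - [[0,0,0],[0,0,-9],1]
    - [[0,0,0],[0,0,0],1]

```text
time: 3.02
position: [0.5467, 0.1057, 0.2919]
tool_rot: [-2.283, -2.158, 0.001]
ft_force: [0.6, -0.8, -0.4]
grip_width: 1.002
grip_force: 0.0
```

Run:
```python
from h import *
s=ctrl.get_state();print(s["time"],s["position"],s["tool_rot"],s["joint_positions"],s["ft_force"]);np.savez("pics/s1",p=s["position"],r=s["tool_rot"])
cv2.imwrite("pics/w1.png",ctrl.get_image("wrist")[:,:,::-1])
```

```text
3.025 [0.5467 0.1057 0.2919] [-2.2831 -2.1575  0.0006] [ 0.6187  0.2377 -0.9818  1.6597  0.2017  1.353  -0.4507] [ 0.6273 -0.8157 -0.3663]
```

View pics/w1.png

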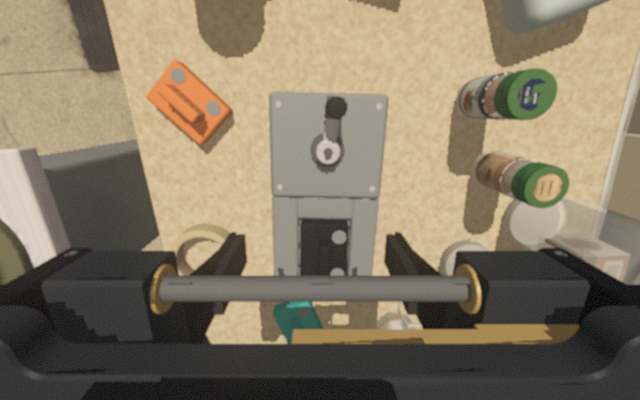

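The wrist view shows the handle's top at about (338,106), the hub at (327,151), the case corners at (270,93) and (386,95), and four screws at (278,104), (378,105), (279,188) and (372,188).

Run:
```python
from h import *
d=np.load("pics/s1.npz");C=cam("wrist",dict(position=d["p"],tool_rot=d["r"]));T=cam("top")
im=cv2.imread("pics/w1.png");g=cv2.cvtColor(im,6)
m=np.zeros_like(g);m[88:125,320:356]=(g[88:125,320:356]<45)
n,l,st,ce=cv2.connectedComponentsWithStats(m);print("dark",st[1:],ce[1:])
h=np.zeros_like(g);h[130:172,308:345]=(g[130:172,308:345]>150);n,l,st,ce=cv2.connectedComponentsWithStats(h);print("hub",st[1:],ce[1:])
for uv in[(278,104),(378,105),(279,188),(372,188),(270,93),(386,95)]:print(uv,at(C,uv,.06))
for z in(.07,.08,.09):print("hub",z,at(C,(327,151),z))
print("handle top",at(C,(338,106),.118), "top cam:",at(T,(260.3,209.5),.118),"hub top cam",at(T,(273.4,212.4),.08))
crops=[im[80:205,260:395]]
cv2.imwrite("pics/w1c.png",cv2.resize(crops[0],None,fx=4.5,fy=4.5,interpolation=cv2.INTER_CUBIC))
```

```text
dark [] []
hub [[308 130  15  42 188]
 [343 130   2  14  21]
 [316 133  24  31 380]
 [336 158   9  14  58]
 [316 171   2   1   2]] [[311.4202 146.1277]
 [343.6667 135.3333]
 [327.2447 150.2658]
 [341.2241 166.931 ]
 [316.5    171.    ]]
(278, 104) [0.5112 0.1952 0.06  ]
(378, 105) [0.6186 0.188  0.06  ]
(279, 188) [0.5034 0.1019 0.06  ]
(372, 188) [0.6124 0.0957 0.06  ]
(270, 93) [0.5038 0.2067 0.06  ]
(386, 95) [0.627  0.1977 0.06  ]
hub 0.07 [0.5612 0.1434 0.07  ]
hub 0.08 [0.5609 0.1448 0.08  ]
hub 0.09 [0.5606 0.1462 0.09  ]
handle top [0.5711 0.1894 0.118 ] top cam: [0.5683 0.1844 0.118 ] hub top cam [0.5622 0.1445 0.08  ]
```

View pics/w1c.png

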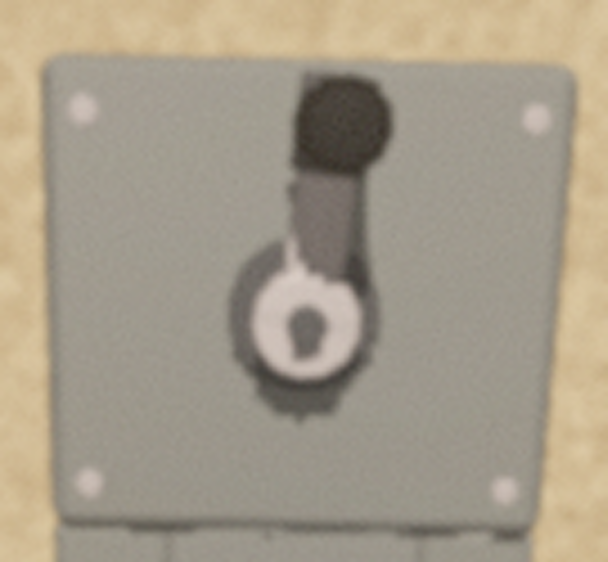

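Request:
drive_tool:
  motion:
    - [[2.8,0.6,0],[0,0,0.8],0]
    - [[2.8,0.6,0],[0,0,0],0]
    - [[2.8,0.6,0],[0,0,0],0]
    - [[0,0,3],[0,0,0],0]
    - [[0,0,3],[0,0,0],0]
    - [[0,0,3],[0,0,0],0]
    - [[0,0,0],[0,0,0],0]

```text
time: 3.95
position: [0.5689, 0.1877, 0.1999]
tool_rot: [-2.297, -2.14, 0.007]
ft_force: [-0.1, -0.4, 0.4]
grip_width: 0.502
grip_force: 0.0
```

Run:
```python
from h import *
s=ctrl.get_state();print(s["position"],s["tool_rot"],s["grip_width"],s["ft_force"])
im=ctrl.get_image("wrist");C=cam("wrist",s)
print(proj(C,[[.570,.1885,.118],[.570,.1885,.102]]),proj(C,np.array(s["position"])-[0,0,.051]))
cv2.imwrite("pics/w2.png",im[:,:,::-1])
```

```text
[0.5689 0.1877 0.1999] [-2.2969 -2.1402  0.007 ] 0.5016049340573971 [-0.1112 -0.4416  0.4217]
[[318.1768 237.3085]
 [318.0359 227.7234]] [[316.6664 262.2877]]
```

View pics/w2.png

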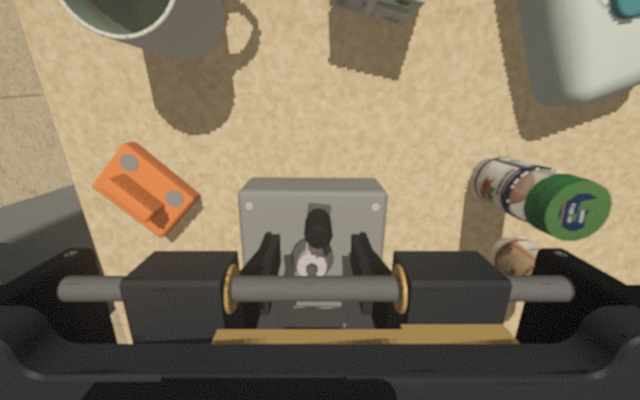

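The wrist view shows the handle at about (318,237), between the finger pads as predicted. I'll go down and close gently.

Request:
drive_tool:
  motion:
    - [[0.1,0.1,2.4],[0,0,0],0]
    - [[0,0,2.0],[0,0,0],0]
    - [[0,0,0],[0,0,0],-0.3]
    - [[0,0,0],[0,0,0],-0.7]
    - [[0,0,0],[0,0,0],-0.7]
    - [[0,0,0],[0,0,0],-0.7]
    - [[0,0,0],[0,0,0],-0.7]
  force: 8

```text
time: 4.88
position: [0.5715, 0.1899, 0.159]
tool_rot: [2.296, 2.144, 0.001]
ft_force: [-1.5, -0.3, 4.6]
grip_width: 0.224
grip_force: 8.0
```

Run:
```python
from h import *
s=ctrl.get_state();print(s)
```

```text
{'time': 4.875, 'joint_positions': array([ 0.3658,  0.4773, -0.9176,  1.7054,  0.4089,  1.1629, -0.7322]), 'qd': array([-0.0018,  0.0008,  0.0023, -0.0006,  0.0009, -0.0015, -0.001 ]), 'joint_torque': array([  0.3618, -39.9243, -10.1899, -25.7972,   0.2559,  -0.3857,
         0.0028]), 'position': array([0.5715, 0.1899, 0.159 ]), 'tool_rot': array([2.2959, 2.1438, 0.0013]), 'ft_force': array([-1.4691, -0.2884,  4.556 ]), 'torque': array([0.0162, 0.2004, 0.0026]), 'grip_force': 8.000291889184155, 'grip_width': 0.2237322047778238}
```

Request:
drive_tool:
  motion:
    - [[0,0,-0.3],[0,0,0],-0.7]
    - [[0,0,0],[0,0,0],-0.9]
    - [[0,0,0],[0,0,0],-1]
    - [[0,0,0],[0,0,0],-1]
  force: 25

```text
time: 5.38
position: [0.5704, 0.1894, 0.1599]
tool_rot: [-2.295, -2.143, 0.003]
ft_force: [0.2, 2.3, -13.3]
grip_width: 0.22
grip_force: 25.0
```

Run:
```python
from h import *
s=ctrl.get_state();print(s["position"],s["ft_force"],s["torque"])
a=np.radians(6*np.arange(1,62));P=np.round(4.5*np.c_[np.cos(a),np.sin(a)],2)
D=np.diff(P,axis=0)
for k in range(0,60,12):print(6*(k+1),[[round(float(x),2)+0. for x in d] for d in D[k:k+12]])
```

```text
[0.5704 0.1894 0.1599] [  0.173    2.277  -13.3066] [ 0.7032 -0.2135  0.0169]
6 [[-0.08, 0.47], [-0.12, 0.45], [-0.17, 0.44], [-0.21, 0.42], [-0.26, 0.4], [-0.3, 0.36], [-0.33, 0.33], [-0.36, 0.3], [-0.4, 0.26], [-0.42, 0.21], [-0.44, 0.17], [-0.45, 0.12]]
78 [[-0.47, 0.08], [-0.47, 0.02], [-0.47, -0.02], [-0.47, -0.08], [-0.45, -0.12], [-0.44, -0.17], [-0.42, -0.21], [-0.4, -0.26], [-0.36, -0.3], [-0.33, -0.33], [-0.3, -0.36], [-0.26, -0.4]]
150 [[-0.21, -0.42], [-0.17, -0.44], [-0.12, -0.45], [-0.08, -0.47], [-0.02, -0.47], [0.02, -0.47], [0.08, -0.47], [0.12, -0.45], [0.17, -0.44], [0.21, -0.42], [0.26, -0.4], [0.3, -0.36]]
222 [[0.33, -0.33], [0.36, -0.3], [0.4, -0.26], [0.42, -0.21], [0.44, -0.17], [0.45, -0.12], [0.47, -0.08], [0.47, -0.02], [0.47, 0.02], [0.47, 0.08], [0.45, 0.12], [0.44, 0.17]]
294 [[0.42, 0.21], [0.4, 0.26], [0.36, 0.3], [0.33, 0.33], [0.3, 0.36], [0.26, 0.4], [0.21, 0.42], [0.17, 0.44], [0.12, 0.45], [0.08, 0.47], [0.02, 0.47], [-0.02, 0.47]]
```

Request:
drive_tool:
  motion:
    - [[-0.08,0.47,0.15],[0,0,0],-1]
    - [[-0.12,0.45,0],[0,0,0],-1]
    - [[-0.17,0.44,0],[0,0,0],-1]
    - [[-0.21,0.42,0],[0,0,0],-1]
    - [[-0.26,0.4,0],[0,0,0],-1]
    - [[-0.3,0.36,0],[0,0,0],-1]

```text
time: 6.12
position: [0.5928, 0.1792, 0.1595]
tool_rot: [-2.289, -2.143, 0.005]
ft_force: [-9.3, 6.5, -4.1]
grip_width: 0.218
grip_force: 25.0
```

```bash
cat > f.py <<'E'
from h import *
import json,os
def rep():
    s=ctrl.get_state();A=np.array([.5615,.1445]);p=s["position"][:2]-A;r=np.linalg.norm(p);e=p/r;t=np.array([e[1],-e[0]])
    f=s["ft_force"];H=R.from_rotvec(s["tool_rot"]).as_matrix()[:2,0]
    al=np.degrees(np.arctan2(H[1],H[0])-np.arctan2(p[1],p[0]))%360
    print("t %.2f alpha %.1f r %.4f z %.4f Frad %.1f Ftan(cw) %.1f Fz %.1f head %.1f"%(s["time"],al,r,s["position"][2],f[:2]@e,f[:2]@t,f[2],np.degrees(np.arctan2(H[1],H[0]))),s["position"],s["joint_positions"])
E
python3 -c "import f;f.rep()"
```

```text
t 6.12 alpha 38.3 r 0.0467 z 0.1595 Frad -1.4 Ftan(cw) -11.3 Fz -4.1 head 86.2 [0.5928 0.1792 0.1595] [ 0.3637  0.5139 -0.9007  1.6564  0.4229  1.1861 -0.7041]
```

Request:
drive_tool:
  motion:
    - [[-0.33,0.33,0.03],[0,0,0],-1]
    - [[-0.36,0.3,0],[0,0,0],-1]
    - [[-0.4,0.26,0],[0,0,0],-1]
    - [[-0.42,0.21,0],[0,0,0],-1]
    - [[-0.44,0.17,0],[0,0,0],-1]
    - [[-0.45,0.12,0],[0,0,0],-1]
    - [[-0.47,0.08,0],[0,0,0],-1]
    - [[-0.47,0.02,0],[0,0,0],-1]
    - [[-0.47,-0.02,0],[0,0,0],-1]

```text
time: 7.25
position: [0.6072, 0.1423, 0.1597]
tool_rot: [-2.289, -2.144, -0.009]
ft_force: [-2.2, 11.2, -10.6]
grip_width: 0.222
grip_force: 25.0
```

```bash
python3 -c "import f;f.rep()"
```

```text
t 7.25 alpha 89.0 r 0.0458 z 0.1597 Frad -2.7 Ftan(cw) -11.1 Fz -10.6 head 86.3 [0.6072 0.1423 0.1597] [ 0.4215  0.5157 -0.8938  1.6507  0.4213  1.1794 -0.6364]
```

Request:
drive_tool:
  motion:
    - [[-0.47,-0.08,0.08],[0,0,0],-1]
    - [[-0.45,-0.12,0],[0,0,0],-1]
    - [[-0.44,-0.17,0],[0,0,0],-1]
    - [[-0.42,-0.21,0],[0,0,0],-1]
    - [[-0.4,-0.26,0],[0,0,0],-1]
    - [[-0.36,-0.3,0],[0,0,0],-1]
    - [[-0.33,-0.33,0],[0,0,0],-1]
    - [[-0.3,-0.36,0],[0,0,0],-1]
    - [[-0.26,-0.4,0],[0,0,0],-1]
    - [[-0.21,-0.42,0],[0,0,0],-1]
    - [[-0.17,-0.44,0],[0,0,0],-1]
    - [[-0.12,-0.45,0],[0,0,0],-1]

```text
time: 8.75
position: [0.5737, 0.1018, 0.1599]
tool_rot: [2.293, 2.142, 0.016]
ft_force: [8.8, 6.0, -15.2]
grip_width: 0.221
grip_force: 25.0
```

```bash
python3 -c "import f;f.rep()"
```

```text
t 8.75 alpha 160.2 r 0.0444 z 0.1599 Frad -3.4 Ftan(cw) -10.1 Fz -15.2 head 86.1 [0.5737 0.1018 0.1599] [ 0.5403  0.4247 -0.9236  1.7607  0.3712  1.1311 -0.5668]
```

Request:
drive_tool:
  motion:
    - [[-0.05,-0.47,0.08],[0,0,0],-1]
    - [[0.0,-0.47,0.07],[0,0,0],-1]
    - [[0.02,-0.47,0],[0,0,0],-1]
    - [[0.08,-0.47,0],[0,0,0],-1]
    - [[0.12,-0.45,0],[0,0,0],-1]
    - [[0.17,-0.44,0],[0,0,0],-1]
    - [[0.21,-0.42,0],[0,0,0],-1]
    - [[0.26,-0.4,0],[0,0,0],-1]
    - [[0.3,-0.36,0],[0,0,0],-1]
    - [[0.33,-0.33,0],[0,0,0],-1]
    - [[0.36,-0.3,0],[0,0,0],-1]
    - [[0.4,-0.26,0],[0,0,0],-1]

```text
time: 10.25
position: [0.5272, 0.1191, 0.1593]
tool_rot: [2.293, 2.13, -0.003]
ft_force: [2.6, -11.2, 1.2]
grip_width: 0.222
grip_force: 25.0
```

```bash
python3 -c "import f;f.rep()"
```

```text
t 10.25 alpha 229.3 r 0.0427 z 0.1593 Frad 4.6 Ftan(cw) -10.5 Fz 1.2 head 85.8 [0.5272 0.1191 0.1593] [ 0.5612  0.3375 -0.9652  1.8578  0.3228  1.1056 -0.5985]
```

Request:
drive_tool:
  motion:
    - [[0.42,-0.26,0],[0,0,0],-1]
    - [[0.44,-0.22,0],[0,0,0],-1]
    - [[0.45,-0.12,0],[0,0,0],-1]
    - [[0.47,-0.08,0],[0,0,0],-1]
    - [[0.47,-0.02,0],[0,0,0],-1]
    - [[0.47,0.02,0],[0,0,0],-1]
    - [[0.47,0.08,0],[0,0,0],-1]
    - [[0.45,0.12,0],[0,0,0],-1]
    - [[0.44,0.17,0],[0,0,0],-1]
    - [[0.42,0.21,0],[0,0,0],-1]
    - [[0.4,0.26,0],[0,0,0],-1]
    - [[0.36,0.3,0],[0,0,0],-1]

```text
time: 11.75
position: [0.5304, 0.1768, 0.1589]
tool_rot: [2.296, 2.142, -0.009]
ft_force: [-11.2, -3.4, 7.7]
grip_width: 0.222
grip_force: 25.0
```

```bash
python3 -c "import f;f.rep()"
```

```text
t 11.75 alpha 312.1 r 0.0448 z 0.1589 Frad 5.3 Ftan(cw) -10.4 Fz 7.7 head 86.0 [0.5304 0.1768 0.1589] [ 0.4391  0.393  -0.9615  1.8073  0.3574  1.1323 -0.7129]
```

Request:
drive_tool:
  motion:
    - [[0.37,0.33,-0.06],[0,0,0],-1]
    - [[0.34,0.36,0],[0,0,0],-1]
    - [[0.26,0.4,0],[0,0,0],-1]
    - [[0.21,0.42,0],[0,0,0],-1]
    - [[0.17,0.44,0],[0,0,0],-1]
    - [[0.12,0.45,0],[0,0,0],-1]
    - [[0.08,0.47,0],[0,0,0],-1]
    - [[0.02,0.47,0],[0,0,0],-1]
    - [[-0.02,0.47,0],[0,0,0],-1]
    - [[-0.08,0.47,0],[0,0,0],-1]
    - [[-0.12,0.45,0],[0,0,0],-1]
    - [[-0.17,0.44,0],[0,0,0],-1]

```text
time: 13.25
position: [0.5825, 0.1866, 0.1591]
tool_rot: [-2.295, -2.143, 0.005]
ft_force: [-9.1, 1.5, 4.4]
grip_width: 0.219
grip_force: 25.0
```

```bash
python3 -c "import f;f.rep()"
```

```text
t 13.25 alpha 22.6 r 0.0471 z 0.1591 Frad -2.8 Ftan(cw) -8.8 Fz 4.4 head 86.1 [0.5825 0.1866 0.1591] [ 0.3619  0.5005 -0.913   1.6779  0.4231  1.1783 -0.727 ]
```

Request:
drive_tool:
  motion:
    - [[-0.24,0.42,0],[0,0,0],-1]
    - [[-0.26,0.4,0],[0,0,0],-1]
    - [[-0.3,0.36,0],[0,0,0],-1]
    - [[-0.33,0.33,0],[0,0,0],-1]
    - [[-0.36,0.3,0],[0,0,0],-1]
    - [[-0.4,0.26,0],[0,0,0],-1]
    - [[-0.42,0.21,0],[0,0,0],-1]
    - [[-0.44,0.17,0],[0,0,0],-1]
    - [[-0.45,0.12,0],[0,0,0],-1]
    - [[-0.47,0.08,0],[0,0,0],-1]
    - [[-0.47,0.02,0],[0,0,0],-1]
    - [[-0.47,-0.02,0],[0,0,0],-1]

```text
time: 14.75
position: [0.6073, 0.1421, 0.1594]
tool_rot: [-2.292, -2.145, -0.008]
ft_force: [-2.8, 7.7, -3.8]
grip_width: 0.225
grip_force: 25.0
```

```bash
python3 -c "import f;f.rep()"
```

```text
t 14.75 alpha 89.2 r 0.0458 z 0.1594 Frad -3.2 Ftan(cw) -7.5 Fz -3.8 head 86.2 [0.6073 0.1421 0.1594] [ 0.4244  0.5171 -0.8986  1.652   0.4273  1.1791 -0.6418]
```

Request:
drive_tool:
  motion:
    - [[-0.47,-0.1,0.06],[0,0,0],-1]
    - [[-0.45,-0.14,0.06],[0,0,0],-1]
    - [[-0.43,-0.17,0],[0,0,0],-1]
    - [[-0.4,-0.21,0],[0,0,0],-1]
    - [[-0.39,-0.26,0],[0,0,0],-1]
    - [[-0.35,-0.3,0],[0,0,0],-1]
    - [[-0.33,-0.33,0],[0,0,0],-1]
    - [[-0.3,-0.36,0],[0,0,0],-1]
    - [[-0.26,-0.4,0],[0,0,0],-1]
    - [[-0.21,-0.42,0],[0,0,0],-1]
    - [[-0.17,-0.44,0],[0,0,0],-1]
    - [[-0.12,-0.45,0],[0,0,0],-1]

```text
time: 16.25
position: [0.5732, 0.1022, 0.1594]
tool_rot: [2.292, 2.139, 0.015]
ft_force: [7.9, 2.0, -4.8]
grip_width: 0.224
grip_force: 25.0
```

```bash
python3 -c "import f;f.rep()"
```

```text
t 16.25 alpha 160.6 r 0.0439 z 0.1594 Frad 0.2 Ftan(cw) -8.1 Fz -4.8 head 86.0 [0.5732 0.1022 0.1594] [ 0.543   0.4259 -0.9296  1.7627  0.3774  1.1307 -0.5738]
```

Request:
drive_tool:
  motion:
    - [[-0.08,-0.47,0.0],[0,0,0],-1]
    - [[-0.02,-0.47,0.0],[0,0,0],-1]
    - [[0.02,-0.47,0],[0,0,0],-1]
    - [[0.08,-0.47,0],[0,0,0],-1]
    - [[0.12,-0.45,0],[0,0,0],-1]
    - [[0.17,-0.44,0],[0,0,0],-1]
    - [[0.21,-0.42,0],[0,0,0],-1]
    - [[0.26,-0.4,0],[0,0,0],-1]
    - [[0.3,-0.36,0],[0,0,0],-1]
    - [[0.33,-0.33,0],[0,0,0],-1]
    - [[0.36,-0.3,0],[0,0,0],-1]
    - [[0.4,-0.26,0],[0,0,0],-1]

```text
time: 17.75
position: [0.5222, 0.1264, 0.1588]
tool_rot: [2.295, 2.141, -0.002]
ft_force: [-4.1, -1.8, 10.6]
grip_width: 0.222
grip_force: 25.0
```

```bash
python3 -c "import f;f.rep()"
```

```text
t 17.75 alpha 241.2 r 0.0432 z 0.1588 Frad 4.5 Ftan(cw) 0.1 Fz 10.6 head 86.0 [0.5222 0.1264 0.1588] [ 0.5629  0.338  -0.9789  1.8624  0.3164  1.1064 -0.6036]
```

The tangential drag has fallen from 8 N to 0.1 N. I'll confirm it with one short step, well inside half a turn.

Request:
drive_tool:
  motion:
    - [[0.42,-0.24,-0.06],[0,0,0],-1]
    - [[0.44,-0.19,-0.04],[0,0,0],-1]
    - [[0.45,-0.12,0],[0,0,0],-1]

```text
time: 18.12
position: [0.5176, 0.1407, 0.1589]
tool_rot: [2.295, 2.143, 0.001]
ft_force: [-1.5, -0.3, 7.5]
grip_width: 0.222
grip_force: 25.0
```

```bash
python3 -c "import f;f.rep()"
```

```text
t 18.12 alpha 261.1 r 0.0441 z 0.1589 Frad 1.5 Ftan(cw) -0.2 Fz 7.5 head 86.1 [0.5176 0.1407 0.1589] [ 0.542   0.3369 -0.9849  1.865   0.3149  1.1049 -0.6297]
```

Request:
drive_tool:
  motion:
    - [[0,0,-0.08],[0,0,0],-0.6]
    - [[0,0,0],[0,0,0],0]
    - [[0,0,0],[0,0,0],0]
    - [[0,0,-4],[0,0,0],0]
    - [[0,0,-5],[0,0,0],0.3]
    - [[-5.5,1.6,-1],[0,0,0],0.3]
    - [[-5.5,1.6,0],[0,0,0],0.3]
    - [[-5.5,1.6,0],[0,0,0],0.3]
    - [[0,0,0],[0,0,0],0.3]

```text
time: 19.25
position: [0.5542, -0.0346, 0.2575]
tool_rot: [2.307, 2.131, -0.003]
ft_force: [-0.6, 0.4, 0.5]
grip_width: 0.65
grip_force: 0.0
```

Run:
```python
from h import *
s=ctrl.get_state();print(s["time"],s["position"],s["tool_rot"],s["joint_positions"],s["ft_force"]);np.savez("pics/s3",p=s["position"],r=s["tool_rot"])
im=ctrl.get_image("wrist")[:,:,::-1];cv2.imwrite("pics/w3.png",im)
C=cam("wrist",s);q=proj(C,[[.5528,.0198,.075]])[0].astype(int);print(q)
x,y=max(q[0]-75,0),max(q[1]-65,0);print("crop origin",x,y)
cv2.imwrite("pics/w3c.png",cv2.resize(im[y:y+120,x:x+150],None,fx=5,fy=5,interpolation=cv2.INTER_CUBIC))
```

```text
19.25 [ 0.5542 -0.0346  0.2575] [ 2.3071  2.1313 -0.0028] [ 0.8378  0.2523 -0.9432  1.7109  0.2137  1.2877 -0.23  ] [-0.6222  0.3828  0.4817]
[309 139]
crop origin 234 74
```

View pics/w3c.png

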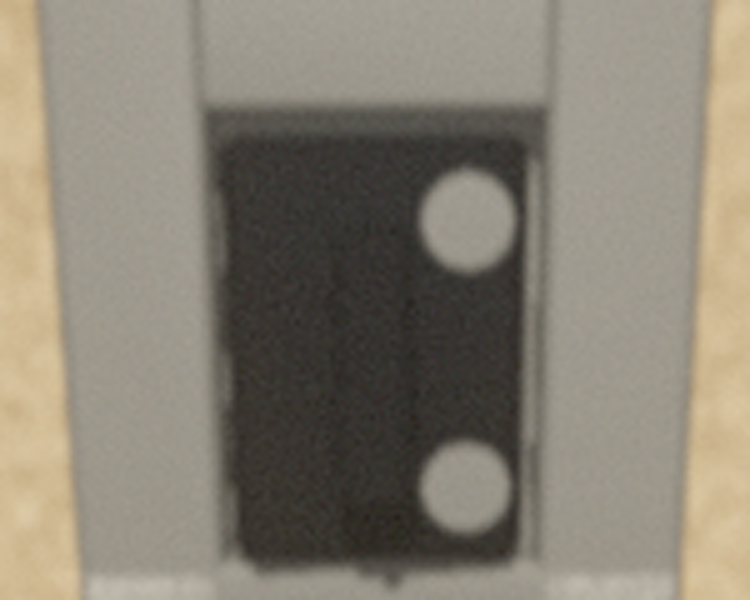

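The crop shows the cassette in the pocket. Its top corners are at about crop (222,140), (527,138), (517,558) and (235,565), and the rib edges run faintly at columns of about 338 and 412.

Run:
```python
from h import *
d=np.load("pics/s3.npz");C=cam("wrist",dict(position=d["p"],tool_rot=d["r"]))
f=lambda u,v,z:at(C,(234+u/5-.4,74+v/5-.4),z)
P=[f(u,v,.064) for u,v in[(222,140),(527,138),(517,558),(235,565)]]
for p in P:print(p)
print("mean",np.mean(P,0))
Q=[f(u,v,.055) for u,v in[(207,108),(547,108)]];print("rim",Q,np.mean(Q,0))
S=[f(u,v,.06) for u,v in[(60,250),(700,250)]];print("case sides",S,np.mean(S,0))
print("rib mid",f(375,370,.089),f(375,370,.075))
g=cv2.GaussianBlur(cv2.imread("pics/w3.png",0).astype(float),(3,3),0)
print("colmean",[(c,round(g[128:152,c].mean(),1)) for c in range(290,326)])
```

```text
[0.5257 0.0566 0.064 ]
[0.5831 0.0524 0.064 ]
[ 0.5766 -0.0294  0.064 ]
[ 0.5185 -0.0262  0.064 ]
mean [0.551  0.0133 0.064 ]
rim [array([0.5224, 0.0629, 0.055 ]), array([0.588 , 0.0577, 0.055 ])] [0.5552 0.0603 0.055 ]
case sides [array([0.4911, 0.039 , 0.06  ]), array([0.6161, 0.029 , 0.06  ])] [0.5536 0.034  0.06  ]
rib mid [0.5516 0.0146 0.089 ] [0.5511 0.0127 0.075 ]
colmean [(290, np.float64(52.5)), (291, np.float64(52.0)), (292, np.float64(52.2)), (293, np.float64(52.2)), (294, np.float64(51.7)), (295, np.float64(51.7)), (296, np.float64(51.7)), (297, np.float64(51.3)), (298, np.float64(51.2)), (299, np.float64(50.4)), (300, np.float64(48.1)), (301, np.float64(46.7)), (302, np.float64(47.3)), (303, np.float64(48.8)), (304, np.float64(50.0)), (305, np.float64(50.2)), (306, np.float64(50.3)), (307, np.float64(50.4)), (308, np.float64(50.6)), (309, np.float64(50.7)), (310, np.float64(50.6)), (311, np.float64(50.7)), (312, np.float64(50.5)), (313, np.float64(49.2)), (314, np.float64(47.1)), (315, np.float64(45.8)), (316, np.float64(46.5)), (317, np.float64(48.8)), (318, np.float64(50.7)), (319, np.float64(51.3)), (320, np.float64(51.7)), (321, np.float64(51.8)), (322, np.float64(52.0)), (323, np.float64(52.6)), (324, np.float64(53.0)), (325, np.float64(53.5))]
```

Request:
drive_tool:
  motion:
    - [[4.8,-0.7,0],[0,0,0],0]
    - [[0,0,5],[0,0,0],0]
    - [[0,0,4],[0,0,0],0]
    - [[0,0,2.9],[0,0,0],0]
    - [[0,0,0],[0,0,0],0]

```text
time: 19.92
position: [0.5485, 0.0223, 0.1377]
tool_rot: [-2.291, -2.144, 0.003]
ft_force: [-0.3, 0.1, 0.7]
grip_width: 0.504
grip_force: 0.0
```

Run:
```python
from h import *
s=ctrl.get_state();print(s["time"],s["position"],s["tool_rot"],s["ft_force"])
```

```text
19.925 [0.5485 0.0223 0.1377] [-2.2911 -2.1444  0.0031] [-0.3091  0.1421  0.674 ]
```

Request:
drive_tool:
  motion:
    - [[-0.85,0.3,0.05],[0,0,0.6],0]
    - [[0,0,0],[0,0,0],-0.4]
    - [[0,0,0],[0,0,0],-0.8]
    - [[0,0,0],[0,0,0],-1]
    - [[0,0,0],[0,0,0],-1]
    - [[0,0,0],[0,0,0],-1]
  force: 30

```text
time: 20.68
position: [0.5524, 0.0122, 0.139]
tool_rot: [2.307, 2.132, -0.0]
ft_force: [0.2, 0.2, 1.8]
grip_width: 0.155
grip_force: 30.0
```

Request:
drive_tool:
  motion:
    - [[0,0,-0.5],[0,0,0],-1]
    - [[0,0,-1.5],[0,0,0],-1]
    - [[0,0,-3],[0,0,0],-1]
    - [[0,0,-4],[0,0,0],-1]
    - [[0,0,0],[0,0,0],-1]
    - [[0,0,0],[0,0,0],-1]

```text
time: 21.42
position: [0.5522, 0.012, 0.2288]
tool_rot: [2.307, 2.131, -0.001]
ft_force: [-0.1, 0.3, -2.4]
grip_width: 0.156
grip_force: 30.0
```

Run:
```python
from h import *
s=ctrl.get_state();print(s["time"],s["position"],s["tool_rot"],s["ft_force"],s["grip_width"],s["grip_force"])
a=ctrl.get_image("top")[:,:,::-1];cv2.imwrite("pics/t4.png",a)
cv2.imwrite("pics/t4c.png",cv2.resize(a[185:260,245:455],(798,285),interpolation=cv2.INTER_CUBIC))
```

```text
21.425 [0.5522 0.012  0.2288] [ 2.3074  2.1315 -0.0009] [-0.0701  0.3167 -2.4194] 0.15550567644152807 29.999662041664124
```

View pics/t4c.png

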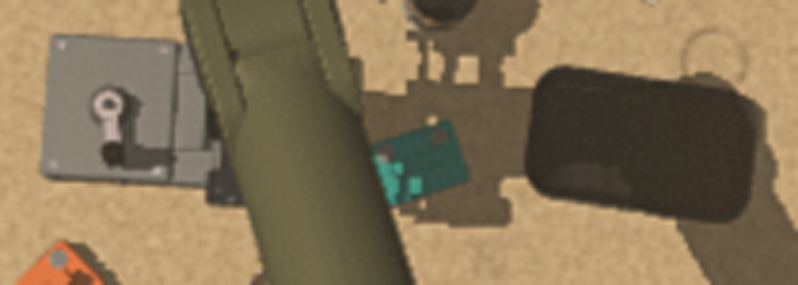

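Run:
```python
from h import *
im=cv2.imread("pics/top0.png",0);C=cam("top")
m=np.zeros_like(im);m[190:255,370:460]=(im[190:255,370:460]<75)
c=max(cv2.findContours(m,0,1)[0],key=cv2.contourArea)[:,0].astype(float)
W=np.array([at(C,p,.018)[:2] for p in c]).astype(np.float32)
(cx,cy),sz,an=cv2.minAreaRect(W);print(cx,cy,sz,an)
s=ctrl.get_state();H=R.from_rotvec(s["tool_rot"]).as_matrix();print(np.degrees(np.arctan2(H[1,0],H[0,0])))
```

```text
0.5234390497207642 -0.3425796926021576 (0.21071964502334595, 0.12175513058900833) 80.54303741455078
85.45540518740695
```

Request:
drive_tool:
  motion:
    - [[0,0,0],[0,0,5],-1]
    - [[-2.5,0.2,0],[0,0,0],-1]
    - [[-4.7,0.4,0],[0,0,0],-1]
    - [[-4.7,0.4,0],[0,0,0],-1]
    - [[-4.7,0.4,0],[0,0,0],-1]
    - [[-4.7,0.4,0],[0,0,0],-1]
    - [[-4.7,0.4,0],[0,0,0],-1]
    - [[-4.7,0.4,0],[0,0,0],-1]
    - [[-3.0,0.3,0],[0,0,0],-1]
    - [[-1.8,0.1,0],[0,0,0],-1]
    - [[0,0,0],[0,0,0],-1]
    - [[0,0,0],[0,0,0],-1]

```text
time: 22.98
position: [0.5238, -0.3407, 0.2286]
tool_rot: [-2.395, -2.031, -0.001]
ft_force: [0.0, -0.6, -0.9]
grip_width: 0.162
grip_force: 30.0
```

Run:
```python
from h import *
s=ctrl.get_state();H=R.from_rotvec(s["tool_rot"]).as_matrix();d=np.r_[.5235,-.344,.107]-s["position"]
print(s["time"],s["position"],np.degrees(np.arctan2(H[1,0],H[0,0])),"delta tool cm",H.T@d*100,s["ft_force"],s["grip_width"],s["joint_positions"])
```

```text
22.975 [ 0.5238 -0.3407  0.2286] 80.60999430005766 delta tool cm [-0.3466  0.0283 12.1643] [ 0.0092 -0.6257 -0.9093] 0.16179710057108876 [ 1.1372  0.4044 -0.7655  1.5782  0.2875  1.2767  0.1639]
```

Request:
drive_tool:
  motion:
    - [[-0.35,0,4],[0,0,0],-1]
    - [[0,0,4],[0,0,0],-1]
    - [[0,0,2.5],[0,0,0],-1]
    - [[0,0,1.2],[0,0,0],-1]
    - [[0,0,0.2],[0,0,0],-1]
    - [[0,0,0.2],[0,0,0],-1]
    - [[0,0,0],[0,0,0],-1]

```text
time: 23.85
position: [0.5232, -0.3466, 0.1089]
tool_rot: [2.397, 2.028, 0.0]
ft_force: [0.9, 0.2, -1.2]
grip_width: 0.16
grip_force: 30.0
```

Run:
```python
from h import *
s=ctrl.get_state();print(s["time"],s["position"],s["tool_rot"],s["ft_force"],s["grip_width"])
```

```text
23.85 [ 0.5232 -0.3466  0.1089] [2.3971 2.0281 0.0004] [ 0.8783  0.1858 -1.1741] 0.1598996251022576
```

Request:
drive_tool:
  motion:
    - [[0,0,0.2],[0,0,0],-1]
    - [[0,0,0.2],[0,0,0],-1]
    - [[0,0,0.1],[0,0,0],-1]
    - [[0,0,0],[0,0,0],-1]

```text
time: 24.35
position: [0.5226, -0.3463, 0.1027]
tool_rot: [-2.398, -2.029, 0.0]
ft_force: [0.1, 0.1, -1.4]
grip_width: 0.16
grip_force: 30.0
```

Request:
drive_tool:
  motion:
    - [[0,0,0.1],[0,0,0],-1]
    - [[0,0,0.1],[0,0,0],-1]
    - [[0,0,0],[0,0,0],-1]

```text
time: 24.72
position: [0.5228, -0.3467, 0.1018]
tool_rot: [2.398, 2.029, -0.001]
ft_force: [-2.5, 0.1, 5.6]
grip_width: 0.16
grip_force: 30.0
```

Contact: the cassette rests on the tray floor. I'll release it slowly and retreat.

Request:
drive_tool:
  motion:
    - [[0,0,-0.05],[0,0,0],-0.5]
    - [[0,0,0],[0,0,0],-0.2]
    - [[0,0,0],[0,0,0],-0.2]
    - [[0,0,-2],[0,0,0],-0.2]
    - [[0,0,-4],[0,0,0],-0.2]
    - [[0,0,-5],[0,0,0],-0.2]
    - [[-5,0,-3],[0,0,0],-0.2]
    - [[-5,0,0],[0,0,0],-0.2]
    - [[-5,0,0],[0,0,0],-0.2]
    - [[0,0,0],[0,0,0],-0.2]
  force: 10

```text
time: 25.98
position: [0.4946, -0.5002, 0.2419]
tool_rot: [2.406, 2.018, -0.004]
ft_force: [-0.0, 0.3, -1.1]
grip_width: 0.396
grip_force: 0.0
```

Run:
```python
from h import *
s=ctrl.get_state();print(s["time"],s["position"],s["ft_force"])
w=ctrl.get_image("wrist")[:,:,::-1];b=ctrl.get_image("scene")[:,:,::-1]
o=np.zeros((600,600,3),np.uint8);o[:300,:480]=cv2.resize(w,(480,300));o[300:,:600]=cv2.resize(b[140:310,200:540],(600,300),interpolation=cv2.INTER_CUBIC);cv2.imwrite("pics/f.png",o)
```

```text
25.975 [ 0.4946 -0.5002  0.2419] [-0.0064  0.2544 -1.1022]
```

View pics/f.png

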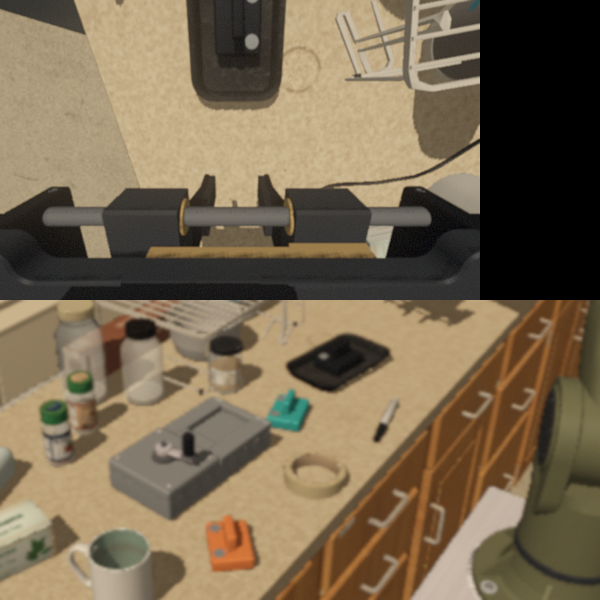

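The picture shows the cassette lying flat, rib up, inside the tray at about (340,357). The pocket is empty and the bystanders are where they stood. I'll hand the job in.

```bash
python3 -c "
from bench import ctrl
print(ctrl.close_job())"
```

```text
the job is handed in; nothing more can be done
None
```

I wound the crank clockwise until the drag let go, stopping at most about 100° past that point; then I laid the black cassette flat, rib up, in the black tray, and handed the job in at about 26 s of robot time (the judging result was not shown).

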